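# Find the rattling case and hold it over the bowl

### The job

One of the three identical sealed cases on the bench has a loose part in it: lift and shake them, or tip them end to end, until you know which one rattles, and leave the quiet ones standing flat on the bench, lid up. Then hold the rattling case out over the clear round bowl, level, lid up and still, a hand's breadth above the rim and touching nothing but your gripper, and finish while holding it there. Leave the bowl and the tools on the bench where they are.

Things in the scene. Friction and masses are not known exactly. Their poses are not given: they have to be found in the camera images.
- case_a: One of three identical sealed opaque grey cases, 160 x 48 x 44 mm high, about 0.5 kg. Origin: centre of the underside; x along the 160 mm length, z up through the lid. Latches on the -y side, hinges on the +y side, 52 mm either side of the middle; grip the plain middle, across the 48 mm. Any of them may be the rattling one; neither place nor look nor weight tells
- case_b: Another of the three, same size, axes and look. Whichever case rattles holds a loose 0.25 kg steel part that slides up to about 90 mm end to end along the case's x. It runs when that axis is tipped over about 5 degrees (20 degrees for 0.4 s is ample), knocks at the end and stays put while the case is level. It is never seen, and no pose of it is given (the rules call it loose_part)
- case_c: Another of the three, same size, axes and look. The rattling case shifts its balance: held level after tipping one end down and then the other, the moment on the tool about the case's y differs by about 0.2 N m. The contents of the two quiet cases are packed tight and their balance does not change (under 0.03 N m)
- tub: open round bowl of clear plastic with small coloured fuses in it, 160 mm across the rim, 64 mm high, standing on the bench beyond the cases. Origin: centre of its underside. To stay where it is
- screwdriver: red-handled screwdriver, 200 mm long, lying on the bench; to be left alone. Origin: centre of its underside
- pliers: blue-handled needle-nose pliers, 168 mm long, lying on the bench; to be left alone. Origin: centre of the underside
Not all that is in view belongs to the job. What is shaped like the case_a but purple is not meant.

How it is judged:
On the way:
1. the rattling case is held clear of the bench and shaken or tipped (((distance between case_a and loose_part below 0.09 m and height (world z) of case_a above 0.04 m and contact force between the fingers and case_a above 1 N and (angle between case_a's own z axis and vertical above 0.15 rad or linear speed of case_a above 0.1 m/s or angular speed of case_a above 0.4 rad/s)) or (distance between case_b and loose_part below 0.09 m and height (world z) of case_b above 0.04 m and contact force between the fingers and case_b above 1 N and (angle between case_b's own z axis and vertical above 0.15 rad or linear speed of case_b above 0.1 m/s or angular speed of case_b above 0.4 rad/s)) or (distance between case_c and loose_part below 0.09 m and height (world z) of case_c above 0.04 m and contact force between the fingers and case_c above 1 N and (angle between case_c's own z axis and vertical above 0.15 rad or linear speed of case_c above 0.1 m/s or angular speed of case_c above 0.4 rad/s)))), for 0.05 s.
At the end, for the whole second after the job is handed in: The rattling case is held still, level and lid up within 10 degrees, middle within 60 mm of the bowl's middle seen from above, underside 100 to 260 mm above the bench, touching neither bowl nor other cases; both quiet cases stand flat on the bench, lid up, at rest, let go (((distance between case_a and loose_part below 0.09 m and height (world z) of case_a between 0.1 and 0.26 m and horizontal distance between case_a and tub below 0.06 m and angle between case_a's own z axis and vertical below 0.17 rad and linear speed of each of case_a, case_b, case_c below 0.03 m/s and angular speed of case_a below 0.2 rad/s and contact force between the fingers and case_a above 1 N and contact force between case_a and tub below 0.1 N and contact force between case_a and case_b below 0.1 N and contact force between case_a and case_c below 0.1 N and height (world z) of case_b between -0.01 and 0.012 m and angle between each of case_b, case_c's own z axis and vertical below 0.1 rad and contact force between the fingers and case_b below 0.2 N and height (world z) of case_c between -0.01 and 0.012 m and contact force between the fingers and case_c below 0.2 N) or (distance between case_b and loose_part below 0.09 m and height (world z) of case_b between 0.1 and 0.26 m and horizontal distance between case_b and tub below 0.06 m and angle between case_b's own z axis and vertical below 0.17 rad and linear speed of each of case_b, case_a, case_c below 0.03 m/s and angular speed of case_b below 0.2 rad/s and contact force between the fingers and case_b above 1 N and contact force between case_b and tub below 0.1 N and contact force between case_b and case_a below 0.1 N and contact force between case_b and case_c below 0.1 N and height (world z) of case_a between -0.01 and 0.012 m and angle between each of case_a, case_c's own z axis and vertical below 0.1 rad and contact force between the fingers and case_a below 0.2 N and height (world z) of case_c between -0.01 and 0.012 m and contact force between the fingers and case_c below 0.2 N) or (distance between case_c and loose_part below 0.09 m and height (world z) of case_c between 0.1 and 0.26 m and horizontal distance between case_c and tub below 0.06 m and angle between case_c's own z axis and vertical below 0.17 rad and linear speed of each of case_c, case_a, case_b below 0.03 m/s and angular speed of case_c below 0.2 rad/s and contact force between the fingers and case_c above 1 N and contact force between case_c and tub below 0.1 N and contact force between case_c and case_a below 0.1 N and contact force between case_c and case_b below 0.1 N and height (world z) of case_a between -0.01 and 0.012 m and angle between each of case_a, case_b's own z axis and vertical below 0.1 rad and contact force between the fingers and case_a below 0.2 N and height (world z) of case_b between -0.01 and 0.012 m and contact force between the fingers and case_b below 0.2 N))); the arm keeps its last pose, push and grip.
It fails at once if the bowl is pushed more than 25 mm (distance of tub from where it was at the start of the episode above 0.025 m).
It fails at once if the screwdriver or pliers are moved more than 30 mm (distance of any of screwdriver, pliers from where it was at the start of the episode above 0.03 m).
It fails at once if a quiet case is held out over the bowl ((horizontal distance between case_a and tub below 0.06 m and height (world z) of case_a above 0.07 m and distance between case_a and loose_part above 0.09 m) or (horizontal distance between case_b and tub below 0.06 m and height (world z) of case_b above 0.07 m and distance between case_b and loose_part above 0.09 m) or (horizontal distance between case_c and tub below 0.06 m and height (world z) of case_c above 0.07 m and distance between case_c and loose_part above 0.09 m)).
It also fails if it takes over 72 s, if anything falls off the work surface, if the arm or the gripper's body presses on something with over 40 N, if the wrist force passes 120 N, or if a joint passes its speed limit or range.

### The arm

A 6-joint arm with a two-finger parallel gripper is mounted at the origin on a cart in front of the work surface, level with it; the furniture and walls round the work are solid. World frame = base frame: x ahead of the robot, y to its left, z up, the work surface at z = 0. Lengths are in m, angles in rad, forces in N, time in s.
With the tool pointing down it reaches from about 0.25 to 0.725 m from the base axis. Payload 4 kg.
Tool frame: the origin (TCP) lies on the centre line of the jaws, within the pads' length; the fingertips stand 22 mm ahead of it and the grasp point (between the pads) lies 3 mm ahead of it; z points along the fingers, y is the line along which they close (so a half turn about z gives the same grasp; the last joint's range is limited). The gripper opens to 85 mm and grips with 20 to 120 N. Pads are 22 mm wide; open, the fingers measure 114 mm over their backs; the gripper's body (76 mm by 85 mm) begins 54 mm behind the grasp point. The pads swing forward as they close: fully open they stand 13 mm farther back than shut.
Start: joints at [-1.305, 0.241, 0.005, 1.335, 0, 1.571], TCP at [0.131, -0.482, 0.253] pointing down, gripper open.
Joint ranges: [-2.72, 2.72], [-1.05, 1.87], [-1.09, 1.28], [-1.99, 2.15], [-1.42, 1.44], [-3.14, 3.14]. Speed limits (rad/s): [2.79, 2.79, 3.14, 3.14, 3.14, 3.14].

### API

Orientations are given as a unit quaternion [x, y, z, w].
In Python, from workcell import bot gives the robot as it stands.
- The arm moves only by the shell command python3 -m inch 'ROWS'. ROWS is JSON, one flat list of numbers, 7 for each row, row after row: the shift along the world's x, y, z in mm, then the turn, a rotation vector about the world's x, y, z in rad, then the opening in per cent of the stroke, from 0 (shut) to 100 (fully open). A call has 1 to 8 rows; each row is the pose to reach, as a shift and turn from the pose commanded when the call began; what a row does not reach only later rows make up. A row lasts 1/12 s, in which the tool goes at most 41.7 mm and 7.16 degrees, less where a joint would pass 70% of its speed; a pose out of reach is approached as far as the arm can. A call with a gripper value outside its range is refused whole. The fingers move at their own pace and stop on an object; the grip force is fixed at half the most. Time passes only in rows, so rows that repeat a pose let the fingers close. It gives the time, the measured TCP pose, the force, the opening and the grip force at its end, in the units of the state.
- bot.get_obs(): the state, without advancing time (a new reading comes with each control period).
- bot.camera(name): name is "side" or "top"; returns the picture (480x640x3 uint8, blue, green, red); there is no depth.
- bot.camera_info(name): a dict with "intrinsics" (3x3 intrinsics, pixels), "camera_from_world" (4x4, takes a point from world to camera coordinates). Camera axes: x right, y down, z forward; pixel columns grow to the right and rows downward; lengths in m; the calibration is good to about 2 mm. A picture is of the moment at which its call begins. camera_info takes no time and is no camera call.
- bot.job_done(): hands the job in; it is judged then, once.
Trained networks look in the newest picture that a camera, given by its name, has taken for a name from the list of things; names that differ only in an ending like _2 or _b are one class to them, and where a whole thing is asked for, a point or a joint stands for the part that bears it (a point fixed in the world has none). Each returns a list of dicts, best first, with "confidence" (0 to 1); they miss things now and then, are a little off and sometimes report something else, mostly with a low value. They report only what shows in the picture. A call takes as long as a camera call. They do not tell look-alikes from the thing itself.
- bot.silhouettes(camera, target): "mask" (480x640 bool, what is visible of it) and "uv" ([column, row] in pixels, amid what is visible of it).
- bot.spot_point(camera, target): "uv" ([column, row] in pixels: a listed point, or the origin of a listed thing).
The state is a dict: "clock": time; "joint_pos": joint angles; "joint_vel": joint speeds; "tau": joint torques, N m; "eef_pos": TCP position; "tool_rot": TCP orientation; "ft_force": force on the tool from outside, world axes, zero at the start; "ft_torque": the same for the moment, N m; "grip_width": finger opening in m; "grasp_force": force on a finger pad.
Only numpy, scipy, OpenCV 4.12 (cv2) and the standard library are available. Lean on these libraries where they do the work, as an engineer would, in place of code of your own. Each camera call takes 0.05 s, during which the arm holds its last target. There are 200 camera calls.

## Working session

There is one attempt and no reset: what is moved stays moved. The work goes in short steps, Python scripts to look and compute and a shell command to move; the robot and the scene stay as the last step left them, time stands still between calls to the robot, and variables do not carry over. Pictures are saved under pics/ and viewed, at most 10 in all, crops included, and the job is handed in when it is done.

```bash
mkdir -p pics; cat > h.py <<'E'
import numpy as np, cv2
from workcell import bot
def ray(cam,uv,z):
    i=bot.camera_info(cam);K=np.array(i["intrinsics"]);T=np.array(i["camera_from_world"])
    d=T[:3,:3].T@np.linalg.solve(K,[uv[0],uv[1],1]);c=-T[:3,:3].T@T[:3,3]
    return c+d*(z-c[2])/d[2]
E
python3 - <<'E'
from h import *
for c in("top","side"):
    cv2.imwrite(f"pics/{c}0.png",bot.camera(c))
for t,z in(("case_a",.022),("tub",.03),("screwdriver",.01),("pliers",.01)):
    for r in bot.silhouettes("top",t):
        m=r["mask"];ys,xs=np.nonzero(m)
        p=np.array([ray("top",q,.044 if t=="case_a" else z)[:2] for q in cv2.boxPoints(cv2.minAreaRect(np.c_[xs,ys].astype(np.float32)))])
        print(t,round(r["confidence"],2),np.round(r["uv"]),"ctr",p.mean(0).round(3),"box",p.round(3).tolist())
for t in("case_a","tub"):
    for r in bot.spot_point("top",t): print(t,"pt",round(r["confidence"],2),np.round(r["uv"],1),ray("top",r["uv"],0).round(3))
o=bot.get_obs();print({k:np.round(v,3) for k,v in o.items()})
E
```

```text
case_a 0.93 [410. 237.] ctr [0.439 0.137] box [[0.515, 0.175], [0.524, 0.118], [0.361, 0.099], [0.354, 0.155]]
case_a 0.87 [277. 242.] ctr [0.424 0.394] box [[0.503, 0.431], [0.509, 0.374], [0.346, 0.357], [0.341, 0.413]]
case_a 0.67 [349. 248.] ctr [0.415 0.259] box [[0.49, 0.297], [0.498, 0.243], [0.339, 0.223], [0.332, 0.275]]
case_a 0.61 [305. 356.] ctr [0.207 0.344] box [[0.249, 0.418], [0.284, 0.377], [0.165, 0.27], [0.131, 0.31]]
tub 0.84 [354. 121.] ctr [0.673 0.243] box [[0.756, 0.325], [0.757, 0.159], [0.59, 0.162], [0.589, 0.324]]
screwdriver 0.89 [256. 184.] ctr [0.572 0.436] box [[0.516, 0.483], [0.643, 0.413], [0.628, 0.389], [0.502, 0.459]]
pliers 0.63 [221. 239.] ctr [0.427 0.521] box [[0.511, 0.549], [0.511, 0.498], [0.343, 0.493], [0.343, 0.543]]
pliers 0.35 [274. 243.] ctr [0.428 0.396] box [[0.507, 0.436], [0.515, 0.379], [0.349, 0.357], [0.342, 0.413]]
case_a pt 0.85 [304.  353.4] [0.205 0.342 0.   ]
case_a pt 0.82 [403.8 238.4] [0.437 0.138 0.   ]
case_a pt 0.8 [279.  243.8] [0.424 0.395 0.   ]
case_a pt 0.72 [345.4 248.6] [0.415 0.259 0.   ]
tub pt 0.82 [352.2 131.3] [0.666 0.244 0.   ]
{'clock': np.float64(0.4), 'joint_pos': array([-1.305,  0.241,  0.005,  1.335, -0.   ,  1.571]), 'joint_vel': array([ 0.002, -0.002,  0.001, -0.001, -0.   ,  0.001]), 'tau': array([ 0.0000e+00, -3.7178e+01,  2.5233e+01,  5.0000e-03,  0.0000e+00,
       -0.0000e+00]), 'eef_pos': array([ 0.131, -0.482,  0.253]), 'tool_rot': array([ 0.991,  0.132, -0.   , -0.   ]), 'ft_force': array([ 0.204, -0.035, -0.172]), 'ft_torque': array([-0.013, -0.033, -0.027]), 'grasp_force': np.float64(0.0), 'grip_width': np.float64(0.085)}
```

View pics/top0.png

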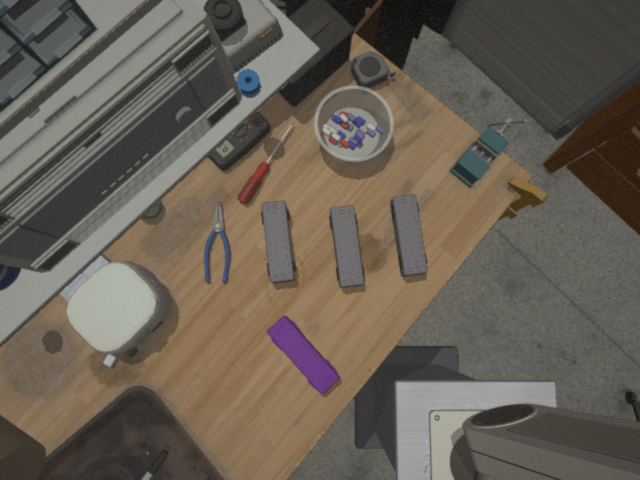

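View pics/side0.png

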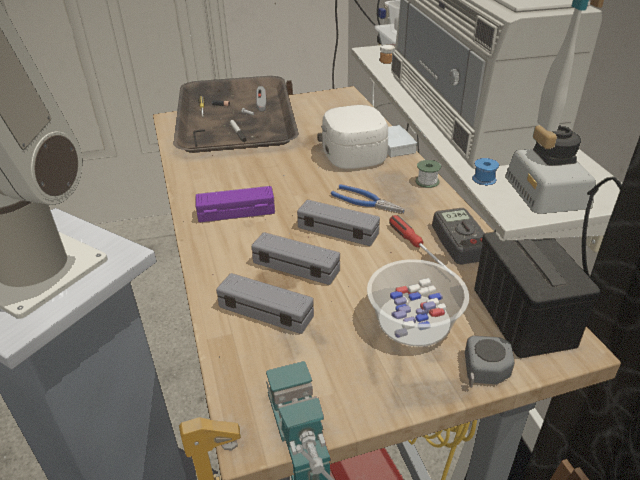

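```bash
python3 - <<'E'
import cv2
a=cv2.imread("pics/top0.png")[195:400,200:460]
cv2.imwrite("pics/crop0.png",cv2.resize(a,None,fx=3,fy=2.9,interpolation=2))
E
```

```text
(no output)
```

View pics/crop0.png

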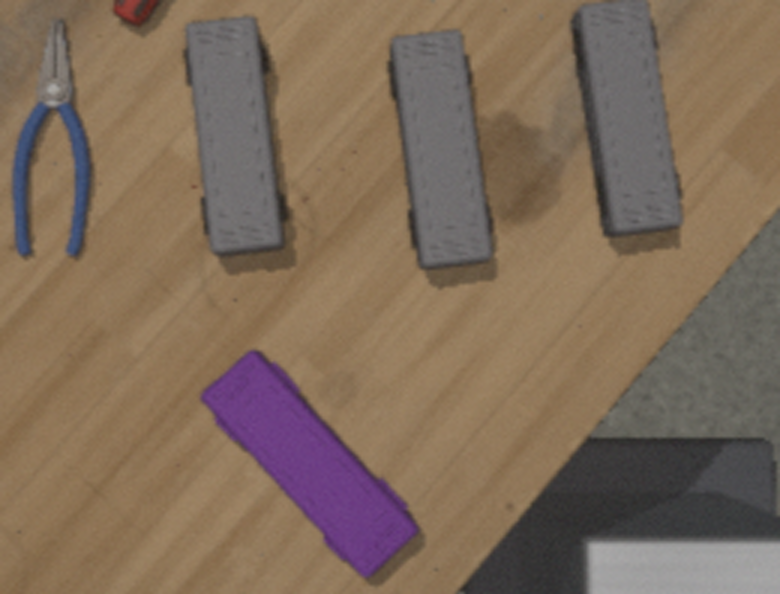

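Three grey cases at top-image pixels (409,236), (347,247) and (278,242) are the candidates. The purple one at (304,355) is excluded, and the crop confirms this. I'll go to the right-hand case first: centre (0.437, 0.137), yaw about 0.115.

```bash
python3 -m inch '[18,36,0,0,0,0,100,36,73,-5,0,0,0,100,54,109,-10,0,0,-0.03,100,72,146,-15,0,0,-0.06,100,90,182,-20,0,0,-0.09,100,108,219,-25,0,0,-0.12,100,126,255,-30,0,0,-0.15,100,144,291,-30,0,0,-0.15,100]'
python3 -m inch '[18,36,0,0,0,0,100,36,73,-5,0,0,0,100,54,109,-10,0,0,0,100,72,146,-15,0,0,0,100,90,182,-20,0,0,0,100,108,219,-25,0,0,0,100,126,255,-30,0,0,0,100,144,291,-40,0,0,0,100]'
```

```text
clock: 1.07
eef_pos: [0.2752, -0.1894, 0.2228]
tool_rot: [0.998, 0.057, -0.0, -0.0]
ft_force: [2.3, -1.3, 0.1]
grip_width: 0.0851
grasp_force: 0.0
clock: 1.73
eef_pos: [0.4214, 0.0704, 0.1854]
tool_rot: [0.997, 0.077, 0.0, -0.011]
ft_force: [-0.6, -0.3, 0.0]
grip_width: 0.0855
grasp_force: 0.0
```

```bash
python3 -m inch '[9,18,-20,0,0,0,100,18,37,-50,0,0,0,100,18,37,-63,0,0,0,100,18,37,-63,0,0,0,100,18,37,-63,0,0,0,100]'
python3 - <<'E'
from h import *
o=bot.get_obs();print(o["eef_pos"],o["tool_rot"])
for c in("top","side"):
    bot.camera(c)
    for r in bot.spot_point(c,"case_a")[:4]: print(c,round(r["confidence"],2),ray(c,r["uv"],0).round(3))
im=bot.camera("side");cv2.imwrite("pics/s1.png",im[150:400,150:450])
E
```

```text
clock: 2.15
eef_pos: [0.4405, 0.0849, 0.1214]
tool_rot: [0.996, 0.085, -0.003, -0.017]
ft_force: [-0.2, -0.0, -0.2]
grip_width: 0.0853
grasp_force: 0.0
[0.44054589 0.08492777 0.12144641] [ 0.99625978  0.08461383 -0.00298648 -0.01726363]
top 0.74 [0.437 0.135 0.   ]
top 0.7 [0.415 0.259 0.   ]
top 0.69 [0.206 0.343 0.   ]
top 0.61 [0.42  0.398 0.   ]
side 0.86 [0.424 0.383 0.   ]
side 0.75 [0.419 0.248 0.   ]
side 0.6 [0.442 0.129 0.   ]
```

View pics/s1.png

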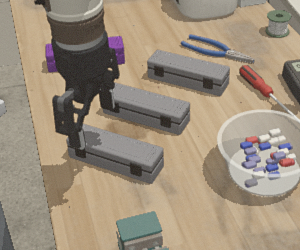

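The crop shows the gripper beside the right case near pixel (70,120), short of its target in y. I'll check the joints.

```bash
python3 -c "
from h import *
o=bot.get_obs();print(o['clock'],o['joint_pos'].round(3),o['joint_vel'].round(3),o['eef_pos'],o['tau'].round(1),o['ft_torque'])"
python3 -m inch '[0,10,0,0,0,0,100,0,20,0,0,0,0,100]'
python3 -c "
from h import *
o=bot.get_obs();print(o['clock'],o['joint_pos'].round(3),o['tool_rot'])"
```

```text
2.4 [ 0.168  0.247 -0.348  0.973  0.035  3.141] [ 0.001  0.001 -0.005 -0.002 -0.    -0.002] [0.44215284 0.08489577 0.12337761] [  0.  -33.8  21.6  -0.    0.1   0. ] [-0.02404859  0.00493498 -0.05301913]
clock: 2.57
eef_pos: [0.4438, 0.0944, 0.1228]
tool_rot: [0.996, 0.091, -0.001, -0.022]
ft_force: [0.4, -0.4, 0.3]
grip_width: 0.0854
grasp_force: 0.0
2.5667 [ 0.182  0.255 -0.34   0.975  0.044  3.141] [ 0.99556776  0.09140611 -0.00142687 -0.02208453]
```

The last joint is at its limit, so I'll take the half-turn grasp instead.

```bash
R='x'; python3 -m inch '[0,0,0,0,0,0.125,100,0,0,0,0,0,0.25,100,0,0,0,0,0,0.375,100,0,0,0,0,0,0.5,100,0,0,0,0,0,0.625,100,0,0,0,0,0,0.75,100,0,0,0,0,0,0.875,100,0,0,0,0,0,1.0,100]'
python3 -m inch '[0,0,0,0,0,0.125,100,0,0,0,0,0,0.25,100,0,0,0,0,0,0.375,100,0,0,0,0,0,0.5,100,0,0,0,0,0,0.625,100,0,0,0,0,0,0.75,100,0,0,0,0,0,0.875,100,0,0,0,0,0,1.0,100]'
python3 -m inch '[0,0,0,0,0,0.125,100,0,0,0,0,0,0.25,100,0,0,0,0,0,0.375,100,0,0,0,0,0,0.5,100,0,0,0,0,0,0.625,100,0,0,0,0,0,0.75,100,0,0,0,0,0,0.875,100,0,0,0,0,0,1.0,100]'
cat >> h.py <<'E'
from scipy.spatial.transform import Rotation as Rn
def go(x,y,z,yaw):
    "shift (mm) and turn to tool-down pose with tool x at yaw"
    o=bot.get_obs();R=Rn.from_quat(o["tool_rot"])
    print("t",round(float(o["clock"]),2),"q",o["joint_pos"].round(3),"pos",o["eef_pos"].round(4))
    print("shift",(1000*(np.array([x,y,z])-o["eef_pos"])).round(1),"turn",(Rn.from_euler("ZX",[yaw,np.pi])*R.inv()).as_rotvec().round(3))
E
python3 -c "
from h import *
go(.438,.137,.1,.117+np.pi)"
```

```text
clock: 3.23
eef_pos: [0.4437, 0.0945, 0.1223]
tool_rot: [0.828, 0.56, -0.012, -0.018]
ft_force: [-0.4, -0.0, -0.4]
grip_width: 0.0856
grasp_force: 0.0
clock: 3.9
eef_pos: [0.4437, 0.0946, 0.1223]
tool_rot: [0.458, 0.889, -0.019, -0.01]
ft_force: [-0.7, 0.3, 0.3]
grip_width: 0.0857
grasp_force: 0.0
clock: 4.57
eef_pos: [0.4436, 0.0946, 0.1223]
tool_rot: [-0.024, 0.999, -0.022, 0.001]
ft_force: [0.6, -0.3, 0.5]
grip_width: 0.0855
grasp_force: 0.0
t 4.57 q [ 0.237  0.261 -0.333  0.984 -0.043  0.188] pos [0.4436 0.0946 0.1223]
shift [ -5.6  42.4 -22.3] turn [0.043 0.005 0.069]
```

```bash
python3 -m inch '[-2,16,-7,0.015,0.002,0.023,100,-4,32,-14,0.03,0.004,0.046,100,-6,42,-22,0.043,0.005,0.069,100,-6,42,-22,0.043,0.005,0.069,100,-6,42,-22,0.043,0.005,0.069,100]'
python3 -c "
from h import *
go(.438,.137,.03,.117+np.pi)"
```

```text
clock: 4.98
eef_pos: [0.4369, 0.1362, 0.0996]
tool_rot: [-0.056, 0.998, -0.001, -0.001]
ft_force: [0.2, -0.1, 0.3]
grip_width: 0.0854
grasp_force: 0.0
t 4.98 q [ 0.303  0.292 -0.358  0.923 -0.001  0.191] pos [0.4369 0.1362 0.0996]
shift [  1.1   0.8 -69.6] turn [ 0.001 -0.002  0.006]
```

Descend, close, read.

```bash
python3 -m inch '[1,0,-23,0,0,0,100,1,0,-46,0,0,0,100,1,0,-60,0,0,0,100,1,0,-68,0,0,0,100,1,0,-69,0,0,0,100]'
python3 -m inch '[0,0,0,0,0,0,50,0,0,0,0,0,0,30,0,0,0,0,0,0,30,0,0,0,0,0,0,30,0,0,0,0,0,0,30,0,0,0,0,0,0,30]'
```

```text
clock: 5.4
eef_pos: [0.4375, 0.1354, 0.0298]
tool_rot: [-0.055, 0.998, -0.001, -0.002]
ft_force: [-0.4, 0.3, 0.6]
grip_width: 0.0853
grasp_force: 0.0
clock: 5.9
eef_pos: [0.4397, 0.1356, 0.0325]
tool_rot: [-0.055, 0.998, -0.001, 0.001]
ft_force: [0.3, -3.1, 5.6]
grip_width: 0.0474
grasp_force: 63.5
```

```bash
cat > m.py <<'E'
from h import *
o=bot.get_obs();a=.117
print("MY",round(float(np.dot(o["ft_torque"],[-np.sin(a),np.cos(a),0])),3),o["ft_torque"].round(3),o["ft_force"].round(2),"quat",o["tool_rot"].round(3),"t",o["clock"])
E
python3 -m inch '[0,0,30,0,0,0,30,0,0,60,0,0,0,30,0,0,90,0,0,0,30,0,0,120,0,0,0,30,0,0,120,0,0,0,30,0,0,120,0,0,0,30]'; python3 m.py
python3 -m inch '[0,0,0,-0.014,0.12,0,30,0,0,0,-0.028,0.24,0,30,0,0,0,-0.047,0.4,0,30,0,0,0,-0.047,0.4,0,30,0,0,0,-0.047,0.4,0,30,0,0,0,-0.047,0.4,0,30,0,0,0,-0.047,0.4,0,30,0,0,0,-0.047,0.4,0,30]'
python3 -m inch '[0,0,0,0.014,-0.12,0,30,0,0,0,0.028,-0.24,0,30,0,0,0,0.047,-0.4,0,30,0,0,0,0.047,-0.4,0,30,0,0,0,0.047,-0.4,0,30,0,0,0,0.047,-0.4,0,30,0,0,0,0.047,-0.4,0,30]';python3 m.py
python3 -m inch '[0,0,0,0.014,-0.12,0,30,0,0,0,0.028,-0.24,0,30,0,0,0,0.047,-0.4,0,30,0,0,0,0.047,-0.4,0,30,0,0,0,0.047,-0.4,0,30,0,0,0,0.047,-0.4,0,30,0,0,0,0.047,-0.4,0,30,0,0,0,0.047,-0.4,0,30]'
python3 -m inch '[0,0,0,-0.014,0.12,0,30,0,0,0,-0.028,0.24,0,30,0,0,0,-0.047,0.4,0,30,0,0,0,-0.047,0.4,0,30,0,0,0,-0.047,0.4,0,30,0,0,0,-0.047,0.4,0,30,0,0,0,-0.047,0.4,0,30]';python3 m.py
```

```text
clock: 6.4
eef_pos: [0.4394, 0.1366, 0.1523]
tool_rot: [-0.055, 0.998, 0.0, 0.001]
ft_force: [-1.2, -0.4, -5.4]
grip_width: 0.0471
grasp_force: 66.5
MY 0.049 [-0.005  0.049  0.003] [-1.19 -0.38 -5.35] quat [-0.055  0.998  0.     0.001] t 6.4
clock: 7.07
eef_pos: [0.4375, 0.1361, 0.1511]
tool_rot: [-0.054, 0.978, -0.013, -0.2]
ft_force: [0.3, 0.0, -5.4]
grip_width: 0.0472
grasp_force: 67.2
clock: 7.65
eef_pos: [0.4388, 0.1364, 0.152]
tool_rot: [-0.055, 0.998, 0.0, 0.0]
ft_force: [-0.0, 0.3, -4.8]
grip_width: 0.047
grasp_force: 68.4
MY -0.02 [ 0.028 -0.017 -0.002] [-0.    0.35 -4.82] quat [-0.055  0.998  0.     0.   ] t 7.65
clock: 8.32
eef_pos: [0.4406, 0.1368, 0.1521]
tool_rot: [-0.054, 0.978, 0.012, 0.2]
ft_force: [0.6, 0.2, -5.6]
grip_width: 0.0475
grasp_force: 68.4
clock: 8.9
eef_pos: [0.4384, 0.1361, 0.1506]
tool_rot: [-0.055, 0.998, -0.0, -0.0]
ft_force: [-1.0, 0.4, -5.6]
grip_width: 0.0472
grasp_force: 68.7
MY 0.025 [0.053 0.031 0.007] [-1.04  0.44 -5.56] quat [-0.055  0.998 -0.    -0.   ] t 8.9
```

Right case: the moment changed by about 0.045 N m, within noise, so it's quiet. Put it back and go to the middle case.

```bash
python3 -m inch '[0,0,-35,0,0,0,30,0,0,-70,0,0,0,30,0,0,-95,0,0,0,30,0,0,-112,0,0,0,30,0,0,-119,0,0,0,30,0,0,-120,0,0,0,30,0,0,-120,0,0,0,30]'
python3 -m inch '[0,0,0,0,0,0,60,0,0,0,0,0,0,100,0,0,0,0,0,0,100,0,0,0,0,0,0,100,0,0,0,0,0,0,100]'
python3 -m inch '[0,0,35,0,0,0,100,0,0,70,0,0,0,100,-7,35,85,0,0,0,100,-14,70,85,0,0,0,100,-20,105,85,0,0,0.005,100,-22,122,85,0,0,0.01,100,-22,122,85,0,0,0.01,100,-22,122,85,0,0,0.01,100]'
python3 - <<'E'
from h import *
go(.415,.259,.03,.122+np.pi)
bot.camera("side");bot.camera("top")
for c in("side","top"):
  for r in bot.spot_point(c,"case_a")[:4]: print(c,round(r["confidence"],2),ray(c,r["uv"],0).round(3))
E
```

```text
clock: 9.48
eef_pos: [0.4366, 0.1359, 0.0325]
tool_rot: [-0.056, 0.998, -0.0, -0.001]
ft_force: [-1.0, 0.3, -0.8]
grip_width: 0.0469
grasp_force: 70.2
clock: 9.9
eef_pos: [0.4389, 0.1364, 0.0314]
tool_rot: [-0.055, 0.998, -0.0, 0.0]
ft_force: [-0.2, 0.1, -0.4]
grip_width: 0.0855
grasp_force: 0.0
clock: 10.57
eef_pos: [0.4161, 0.2588, 0.1158]
tool_rot: [-0.061, 0.998, -0.001, -0.001]
ft_force: [-1.2, -0.5, -0.7]
grip_width: 0.085
grasp_force: 0.0
t 10.57 q [ 0.557  0.329 -0.254  0.989 -0.     0.434] pos [0.4161 0.2588 0.1158]
shift [ -1.1   0.2 -85.8] turn [ 0.001 -0.001 -0.001]
side 0.96 [0.436 0.133 0.   ]
side 0.84 [0.2   0.338 0.   ]
side 0.78 [0.417 0.256 0.   ]
side 0.62 [0.423 0.382 0.   ]
top 0.86 [0.423 0.399 0.   ]
top 0.68 [0.212 0.343 0.   ]
```

```bash
python3 -m inch '[0,0,-30,0,0,0,100,0,0,-60,0,0,0,100,0,0,-76,0,0,0,100,0,0,-84,0,0,0,100,0,0,-84,0,0,0,100,0,0,-84,0,0,0,100]'
python3 -m inch '[0,0,0,0,0,0,50,0,0,0,0,0,0,30,0,0,0,0,0,0,30,0,0,0,0,0,0,30,0,0,0,0,0,0,30,0,0,0,0,0,0,30]'
python3 -m inch '[0,0,30,0,0,0,30,0,0,60,0,0,0,30,0,0,90,0,0,0,30,0,0,120,0,0,0,30,0,0,120,0,0,0,30,0,0,120,0,0,0,30]'; python3 m.py
```

```text
clock: 11.27
eef_pos: [0.4167, 0.2577, 0.0322]
tool_rot: [-0.06, 0.998, -0.0, -0.001]
ft_force: [0.8, -1.2, 0.0]
grip_width: 0.0853
grasp_force: 0.0
clock: 11.77
eef_pos: [0.4174, 0.2585, 0.0333]
tool_rot: [-0.06, 0.998, 0.0, 0.001]
ft_force: [-0.3, -1.2, 5.8]
grip_width: 0.0471
grasp_force: 64.3
clock: 12.27
eef_pos: [0.4171, 0.2588, 0.1531]
tool_rot: [-0.06, 0.998, 0.001, 0.001]
ft_force: [0.1, -0.4, -5.2]
grip_width: 0.0473
grasp_force: 66.5
MY -0.033 [ 0.013 -0.031 -0.011] [ 0.13 -0.42 -5.19] quat [-0.06   0.998  0.001  0.001] t 12.2667
```

```bash
python3 -m inch '[0,0,0,-0.014,0.12,0,30,0,0,0,-0.028,0.24,0,30,0,0,0,-0.047,0.4,0,30,0,0,0,-0.047,0.4,0,30,0,0,0,-0.047,0.4,0,30,0,0,0,-0.047,0.4,0,30,0,0,0,-0.047,0.4,0,30,0,0,0,-0.047,0.4,0,30]'
python3 -m inch '[0,0,0,0.014,-0.12,0,30,0,0,0,0.028,-0.24,0,30,0,0,0,0.047,-0.4,0,30,0,0,0,0.047,-0.4,0,30,0,0,0,0.047,-0.4,0,30,0,0,0,0.047,-0.4,0,30,0,0,0,0.047,-0.4,0,30]';python3 m.py
python3 -m inch '[0,0,0,0.014,-0.12,0,30,0,0,0,0.028,-0.24,0,30,0,0,0,0.047,-0.4,0,30,0,0,0,0.047,-0.4,0,30,0,0,0,0.047,-0.4,0,30,0,0,0,0.047,-0.4,0,30,0,0,0,0.047,-0.4,0,30,0,0,0,0.047,-0.4,0,30]'
python3 -m inch '[0,0,0,-0.014,0.12,0,30,0,0,0,-0.028,0.24,0,30,0,0,0,-0.047,0.4,0,30,0,0,0,-0.047,0.4,0,30,0,0,0,-0.047,0.4,0,30,0,0,0,-0.047,0.4,0,30,0,0,0,-0.047,0.4,0,30]';python3 m.py
```

```text
clock: 12.93
eef_pos: [0.4155, 0.2581, 0.1521]
tool_rot: [-0.059, 0.978, -0.012, -0.2]
ft_force: [-0.6, 0.1, -4.8]
grip_width: 0.047
grasp_force: 66.8
clock: 13.52
eef_pos: [0.4166, 0.2585, 0.1529]
tool_rot: [-0.06, 0.998, 0.0, -0.0]
ft_force: [0.3, 0.4, -4.9]
grip_width: 0.0474
grasp_force: 66.8
MY 0.012 [-0.014  0.011  0.019] [ 0.25  0.37 -4.9 ] quat [-0.06   0.998  0.    -0.   ] t 13.5167
clock: 14.18
eef_pos: [0.4179, 0.2589, 0.1526]
tool_rot: [-0.059, 0.978, 0.011, 0.199]
ft_force: [0.2, 0.6, -4.3]
grip_width: 0.0472
grasp_force: 67.0
clock: 14.77
eef_pos: [0.4165, 0.258, 0.1516]
tool_rot: [-0.06, 0.998, -0.0, -0.0]
ft_force: [0.1, -0.7, -5.3]
grip_width: 0.0473
grasp_force: 66.9
MY -0.075 [-0.011 -0.077  0.003] [ 0.07 -0.7  -5.31] quat [-0.06   0.998 -0.    -0.   ] t 14.7667
```

-0.087 N m is ambiguous at this noise level, so I'll average readings and tip again.

```bash
cat > m.py <<'E'
from h import *
v=[]
for i in range(10):
    o=bot.get_obs();v.append(np.dot(o["ft_torque"],[-.117,.993,0]));bot.camera("side")
print("MY mean",np.mean(v).round(3),"sd",np.std(v).round(3),"t",o["clock"])
E
python3 m.py
python3 -m inch '[0,0,0,-0.014,0.12,0,30,0,0,0,-0.028,0.24,0,30,0,0,0,-0.047,0.4,0,30,0,0,0,-0.047,0.4,0,30,0,0,0,-0.047,0.4,0,30,0,0,0,-0.047,0.4,0,30,0,0,0,-0.047,0.4,0,30,0,0,0,-0.047,0.4,0,30]' >/dev/null
python3 -m inch '[0,0,0,0.014,-0.12,0,30,0,0,0,0.028,-0.24,0,30,0,0,0,0.047,-0.4,0,30,0,0,0,0.047,-0.4,0,30,0,0,0,0.047,-0.4,0,30,0,0,0,0.047,-0.4,0,30,0,0,0,0.047,-0.4,0,30]';python3 m.py
```

```text
MY mean -0.108 sd 0.032 t 15.2167
clock: 16.52
eef_pos: [0.4166, 0.2585, 0.153]
tool_rot: [-0.06, 0.998, 0.0, -0.0]
ft_force: [0.4, 0.4, -4.5]
grip_width: 0.0471
grasp_force: 67.1
MY mean 0.089 sd 0.023 t 16.9667
```

Mean swing is 0.197 N m, so the middle case is the rattler. Carry it over the bowl at (0.67, 0.243), lifting first.

```bash
python3 -m inch '[0,0,20,0,0,0,30,15,0,40,0,0,0,30,40,-3,42,0,0,0,30,65,-5,42,0,0,0,30,90,-7,42,0,0,0,30,115,-8,42,0,0,0,30,140,-10,42,0,0,0,30,165,-12,42,0,0,0,30]'
python3 -m inch '[25,-1,0,0,0,0,30,45,-2,0,0,0,0,30,60,-3,0,0,0,0,30,70,-3,0,0,0,0,30,73,-3,0,0,0,0,30,73,-3,0,0,0,0,30,73,-3,0,0,0,0,30,73,-3,0,0,0,0,30]'
python3 - <<'E'
from h import *
for c in("side","top"):
  cv2.imwrite(f"pics/{c}9.png",bot.camera(c))
for r in bot.spot_point("side","case_a")[:4]: print(round(r["confidence"],2),r["uv"],ray("side",r["uv"],0).round(3),ray("side",r["uv"],.16).round(3))
for r in bot.spot_point("side","tub")[:1]: print("tub",ray("side",r["uv"],0).round(3))
o=bot.get_obs();print(o["joint_pos"].round(3),o["joint_vel"].round(3))
E
```

```text
clock: 17.68
eef_pos: [0.5825, 0.2459, 0.1935]
tool_rot: [-0.06, 0.998, -0.0, -0.001]
ft_force: [0.1, -0.4, -5.1]
grip_width: 0.0475
grasp_force: 67.1
clock: 18.35
eef_pos: [0.6535, 0.2433, 0.1939]
tool_rot: [-0.06, 0.998, -0.0, -0.001]
ft_force: [0.2, -0.7, -4.8]
grip_width: 0.0474
grasp_force: 67.1
0.85 [265.6, 308.0] [0.433 0.139 0.   ] [0.544 0.01  0.16 ]
0.6 [332.4, 231.4] [0.416 0.386 0.   ] [0.531 0.198 0.16 ]
0.55 [416.1, 243.8] [0.577 0.434 0.   ] [0.653 0.234 0.16 ]
tub [0.66  0.243 0.   ]
[ 0.356  0.678  0.536  1.43  -0.     0.235] [-0.004  0.002  0.003 -0.    -0.002 -0.005]
```

View pics/side9.png

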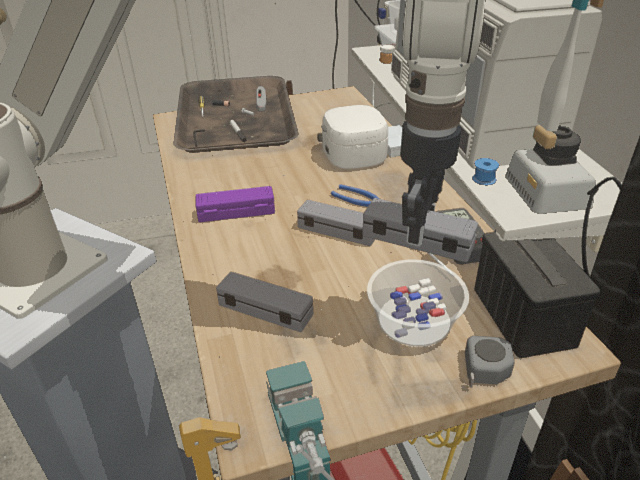

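The side picture shows the rattling case held level at pixel (416,240) above the bowl at (417,300). The quiet cases stand flat at (265,300) and (338,222), and the bowl and tools are undisturbed.

```bash
python3 -c "
from workcell import bot
print(bot.job_done())"
```

```text
the job is handed in; nothing more can be done
None
```

I handed the job in with the middle case, which rattles (about 0.2 N m balance shift when tipped), held level and still over the bowl; the right case tested quiet, the left I never lifted and took to be quiet by elimination, and both stand flat on the bench with the bowl and tools unmoved.

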